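Back off the retaining ring of a lens with a fingertip

TASK

Two camera lenses stand face up in their cradles; somebody has already started to unscrew the knurled retaining ring of the larger one, by less than three quarters of a turn. Roll a fingertip round the rim of that ring, anticlockwise seen from above, until it stands two full turns from tight, its white mark back in line with the white line on the cradle's tongue (within an eighth of a turn will do; past two and a half turns it would come off its thread), then take the hand away. Pinch and lift nothing, keep off the front glass, do not turn the smaller lens's ring and leave the things around where they are.

Things in the scene. Friction and masses are not known exactly. Their poses are not given: they have to be found in the camera images.
- big_lens: The larger lens, standing face up, fixed in a round black cradle foot (120 mm across, 12 mm high); 112 mm tall, black barrel (82 mm across, 44 to 88 mm up) under a dark steel ring. Origin on its axis at bench level, z up; its x axis runs along the cradle's tongue, a low 22 mm wide tab reaching 86 mm from the axis, with a white radial line: the index for the ring's mark.
- big_lens_ring (a joint): Turn of the larger lens's ring, rad from tight: 0 = tight (its mark in line with the white line on the tongue), grows as it unscrews, anticlockwise from above; two turns = 12.566. Starts between 0.3 and 4.2. Turns both ways against an even 0.08 N m (1.7 N at the rim), stays where left, rises 2 mm per turn.
- big_lens_ring_center (a point): Centre of the larger ring's top, on the lens axis, 112 mm above the bench when tight, 116 mm at two turns. The ring is 24 mm high, 94 mm across over its 30 upright ribs (3 mm proud of an 88 mm body, 4 mm wide, 10 mm apart): too wide to pinch. Its flat top is 70 to 88 mm across; the glass lies inside.
- big_lens_ring_mark (a point): The white radial mark on the larger ring's top, 8.5 mm long and 4 mm wide; this point is its middle, 39.5 mm from the axis. It turns with the ring.
- big_lens_glass: Front glass of the larger lens, 68 mm across, slightly domed, 3 mm below the top of the ring when tight (7 mm at two turns); not to be touched. Origin on the axis, at its underside.
- small_lens: The smaller lens, the same make in its own cradle: 85 mm tall, ring 68 mm across, cradle foot 94 mm across with a tongue reaching 73 mm along its x. Fixed. Origin on its axis at bench level. It stands at least 240 mm from the larger lens, on the other side of the middle of the bench. Leave alone.
- small_lens_ring (a joint): Turn of the smaller lens's ring, rad; starts at 0 (tight), must stay there.
- lens_cap: Loose black lens cap, a disc 76 mm across and 11 mm thick, flat on the bench beyond the lenses. Origin at the centre of its underside. Leave alone.
- jar: Loose closed jar with an aluminium lid, 50 mm across, 55 mm tall, standing on the bench to the robot's right. Origin at the centre of its underside. Leave alone.
- brush: Loose brush, 170 mm long, lying on the bench to the robot's left, handle towards the robot. Leave alone.

How it is judged (in metres and radians):
On the way:
1. the larger ring passes one full turn from tight (value of joint big_lens_ring above 6.283 rad).
At the end, for the whole second after the job is handed in: The larger ring rests two turns from tight (12.57 rad, within 0.8 rad); the smaller ring is still tight (under 0.25 rad) and cap, jar and brush lie within 30 mm of where they were (value of joint big_lens_ring between 11.77 and 13.37 rad and velocity of joint big_lens_ring between -0.1 and 0.1 rad/s and value of joint small_lens_ring below 0.25 rad and distance of each of lens_cap, jar, brush from where it was at the start of the episode below 0.03 m); the robot touches nothing.
It fails at once if the larger ring goes past two and a half turns (value of joint big_lens_ring above 15.7 rad).
It fails at once if the front glass is pressed (over 1 N) (contact force between the arm and big_lens_glass above 1 N).
It fails at once if the front glass is pressed by the fingers (over 1 N) (contact force between the fingers and big_lens_glass above 1 N).
It fails at once if the smaller lens's ring is turned (over 0.25 rad) (value of joint small_lens_ring above 0.25 rad).
It fails at once if the cap, jar or brush is lifted, carried or pushed away (over 30 mm) (distance of any of lens_cap, jar, brush from where it was at the start of the episode above 0.03 m).
It also fails if it takes over 64 s, if anything falls off the work surface, if the arm or the gripper's body presses on something with over 40 N, if the wrist force passes 120 N, or if a joint passes its speed limit or range.

ROBOT

A 6-joint arm with a two-finger parallel gripper is mounted at the origin on the work surface. World frame = base frame: x ahead of the robot, y to its left, z up, the work surface at z = 0. Lengths are in m, angles in degrees, forces in N, time in s.
With the tool pointing down it reaches from about 0.375 to 0.975 m from the base axis. Payload 3.8 kg.
Tool frame: the origin (TCP) lies midway between the tips of the shut fingers; the grasp point (between the pads) lies 19 mm behind it (robot.grasp_offset is the distance from the TCP to the grasp point, in m); z points along the fingers, x is the direction in which the jaws open and shut, and the axes are right-handed (so a half turn about z gives the same grasp; the last joint's range is limited). The gripper opens to 85 mm and grips with 20 to 120 N. Pads are 22 mm wide; open, the fingers measure 114 mm over their backs; the gripper's body (76 mm by 85 mm) begins 54 mm behind the grasp point. The pads swing forward as they close: fully open they stand 13 mm farther back than shut.
Start: joints at [66.182, 15.12, 91.902, -0, 72.978, -2.114], TCP at [0.25, 0.627, 0.231] pointing down, gripper open.
Joint ranges: [-150.88, 150.88], [-54.13, 125.18], [17.81, 147.31], [-75.09, 255.09], [0, 152.58], [-146.25, 146.25]. Speed limits (degrees/s): [147.25, 147.25, 180, 180, 180, 180].

INTERFACE

Orientations are given as [roll, pitch, yaw] about the fixed x, y, z axes, in that order (R = Rz(yaw) Ry(pitch) Rx(roll)).
In Python, from workcell import robot gives the robot as it stands.
- The arm moves only by the tool drive_tool, never from a script. Its argument "increments" is a list of rows, each a list of 2 entries, a list of its own where there are three numbers: the shift along the tool's x, y, z in units of 40 mm (1.0 is 40 mm), then the turn about the tool's z in units of 10 degrees (1.0 is 10 degrees). A call has 1 to 8 rows; each row is the pose to reach, as a shift and turn from the pose measured when the call began, along the tool's axes at that moment; what a row does not reach only later rows make up. A row lasts 1/8 s, in which the tool goes at most 62.5 mm and 10.7 degrees, less where a joint would pass 70% of its speed; a pose out of reach is approached as far as the arm can. A call with a gripper value outside its range is refused whole. "hand" is the finger opening in mm, from 0 to 85.4, set as the call begins (left out, the last holds). The fingers move at their own pace and stop on an object; "grip_force" is the grip in N (left out, the last holds). Time passes only in rows, so rows that repeat a pose let the fingers close. It gives the time, the measured TCP pose, the force and the opening at its end, in the units of the state.
- robot.get_state(): the state, without advancing time (a new reading comes with each control period).
- robot.read_camera(name): name is "side" or "top"; returns a dict with "img" (480x640x3 uint8, red, green, blue), "depth" (480x640 float32, m along the optical axis (not along the pixel's ray), 0 where there is no reading), "K" (3x3 intrinsics, pixels), "T" (4x4, takes a point from camera to world coordinates). Camera axes: x right, y down, z forward; pixel columns grow to the right and rows downward; lengths in m; the calibration is good to about 2 mm. A picture is of the moment at which its call begins.
- robot.finish_job(): hands the job in, once; it reports no verdict.
The state is a dict: "t": time; "qpos": joint angles; "qvel": joint speeds; "joint_efforts": joint torques, N m; "eef_pos": TCP position; "ee_rot": TCP orientation; "wrist_force": force on the tool from outside, world axes, zero at the start; "ft_torque": the same for the moment, N m; "width": finger opening in m.
Only numpy, scipy, OpenCV 4.12 (cv2) and the standard library are available. Lean on these libraries where they do the work, as an engineer would, in place of code of your own. Each camera call takes 0.05 s, during which the arm holds its last target. There are 200 camera calls.

## Working session

There is one attempt and no reset: what is moved stays moved. The work goes in short steps, Python scripts to look and compute and a tool call to move; the robot and the scene stay as the last step left them, time stands still between calls to the robot, and variables do not carry over. Pictures are saved under pics/ and viewed, about 8 in all and at most 12, crops included, and the job is handed in when it is done.

Besides the shell and the picture viewer there is one more tool, called as name([rows], argument=value, ...), one row to a line, values as JSON. drive_tool: Moves the arm, as the interface text tells. Its arguments: {"type":"object","properties":{"increments":{"type":"array","items":{"type":"array"}},"hand":{"type":"number"},"grip_force":{"type":"number"}},"required":["increments"]}

```bash
mkdir -p pics; python3 - <<'E'
from workcell import robot
import cv2,numpy as np
s=robot.get_state(); print(s)
for n in("top","side"):
    c=robot.read_camera(n); cv2.imwrite(f"pics/{n}0.png",c["img"][:,:,::-1]); np.savez(f"{n}0.npz",**c); print(n,c["K"],c["T"])
E
```

```text
{'t': 0.0, 'qpos': array([ 6.61827042e+01,  1.51692220e+01,  9.19811371e+01,  1.33416814e-03,
        7.29789136e+01, -2.11508128e+00]), 'qvel': array([-0.03055795,  0.04281773,  0.00955832, -0.03236142, -0.03435798,
       -0.01474319]), 'joint_efforts': array([ 1.27993637e-03, -5.15111697e+01, -3.67319798e+01, -4.59802948e-05,
        1.29081256e-02,  3.37111651e-06]), 'eef_pos': array([0.249309  , 0.62647743, 0.2299624 ]), 'ee_rot': array([-1.79993955e+02,  1.29137610e-01,  6.82974003e+01]), 'wrist_force': array([ 0.65109443, -0.2936841 , -0.10390396]), 'ft_torque': array([ 0.00096992,  0.06080477, -0.00842877]), 'width': 0.08544204240104285}
top [[450.20899297   0.         321.10973932]
 [  0.         450.20899297 244.68312942]
 [  0.           0.           1.        ]] [[ 0.00535986 -0.98518227  0.17142686  0.43447927]
 [-0.99983815 -0.00233555  0.01783879  0.00190746]
 [-0.01717409 -0.17149472 -0.98503533  0.90504162]
 [ 0.          0.          0.          1.        ]]
side [[465.01844314   0.         319.32308843]
 [  0.         465.01844314 232.6322801 ]
 [  0.           0.           1.        ]] [[ 0.90526174 -0.23493382  0.35398769  0.28801468]
 [-0.42460148 -0.52902963  0.73473889 -0.63785102]
 [ 0.01465496 -0.8154347  -0.57866353  0.60114316]
 [ 0.          0.          0.          1.        ]]
```

View pics/top0.png

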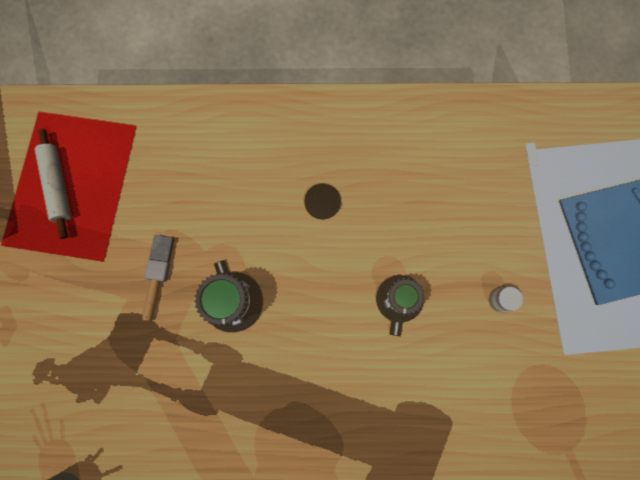

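View pics/side0.png

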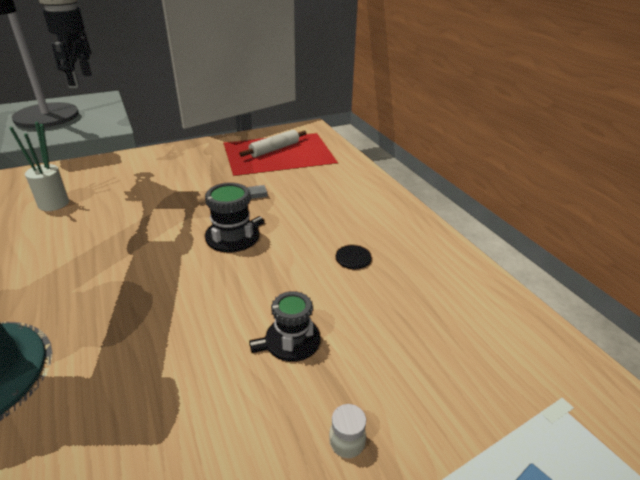

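The top view shows the big lens at about (222,300) with its tongue going up to (222,266), and the brush close by on its left at (155,280). The small lens is at (405,297), the jar at (509,299) and the cap at (322,201). Next I'll measure the lens and enlarge that area.

```bash
cat > h.py <<'E'
import numpy as np,cv2
def ray(c,u,v,z):
    d=c["T"][:3,:3]@np.linalg.inv(c["K"])@[u,v,1]; o=c["T"][:3,3]
    return o+d*(z-o[2])/d[2]
def proj(c,p):
    q=c["K"]@(c["T"][:3,:3].T@(np.array(p)-c["T"][:3,3])); return q[:2]/q[2]
def glass(c,x0,x1,y0,y1,z):
    i=c["img"].astype(int); m=((i[...,1]>i[...,0]*1.35)&(i[...,1]>i[...,2]*1.35)&(i[...,1]>45)).astype(np.uint8)
    r=np.zeros_like(m); r[y0:y1,x0:x1]=m[y0:y1,x0:x1]
    k=max(cv2.findContours(r,0,2)[0],key=cv2.contourArea); e=cv2.fitEllipse(cv2.convexHull(k))
    return e,ray(c,*e[0],z)
def crop(c,x0,x1,y0,y1,f,name): 
    cv2.imwrite("pics/"+name,cv2.resize(c["img"][y0:y1,x0:x1,::-1],None,fx=f,fy=f,interpolation=cv2.INTER_CUBIC))
E
python3 - <<'E'
from h import *
c=dict(np.load("top0.npz")); s=dict(np.load("side0.npz"))
for b in((180,270,250,345),(370,430,270,330)):
    e,p=glass(c,*b,.110 if b[0]<200 else .082); print(e,p)
e,p=glass(s,190,270,170,230,.110); print("side",e,p)
# depths: ring top / bench
for u,v in((222,300),(222,267)):
    z=c["depth"][v,u]; print((c["T"]@np.r_[z*(np.linalg.inv(c["K"])@[u,v,1]),1])[:3])
d=c["depth"]; vv,uu=np.mgrid[230:330,135:275]; z=d[230:330,135:275]
P=np.stack([(uu-c["K"][0,2])/c["K"][0,0]*z,(vv-c["K"][1,2])/c["K"][1,1]*z,z,np.ones_like(z)],-1)@c["T"].T
m=P[...,2]>.105; q=P[m][:,:2]; print("ring top by depth: centre",cv2.minEnclosingCircle(q.astype(np.float32)),np.median(P[m][:,2]),P[m][:,2].max())
m=(P[...,2]>.007)&(P[...,2]<.06)&(uu<180); q=P[m]; print("brush",q[:,:3].min(0),q[:,:3].max(0))
crop(c,130,280,235,335,5,"crop0.png")
E
```

```text
((220.0751953125, 298.68951416015625), (37.16709518432617, 38.74477005004883), 44.223995208740234) [0.47578324 0.19392258 0.11      ]
((405.7167053222656, 295.8833312988281), (21.227819442749023, 22.330062866210938), 148.75950622558594) [ 0.48380289 -0.13719648  0.082     ]
side ((227.0054473876953, 193.05654907226562), (15.217674255371094, 32.775634765625), 85.4616928100586) [0.47430261 0.1907242  0.11      ]
[0.4735052  0.19042669 0.10995847]
[0.54366049 0.21577912 0.01498758]
ring top by depth: centre ((0.46258682012557983, 0.11924871802330017), 0.12076070159673691) 0.11025185293272466 0.9050416191475393
brush [0.43848428 0.31819758 0.00725222] [0.60876715 0.36828746 0.02469269]
```

View pics/crop0.png

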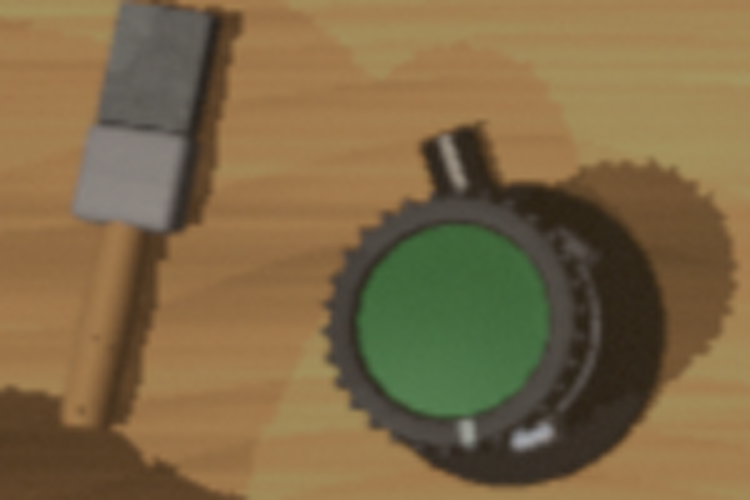

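The mark is at full-image pixel (223.4,321.4). The tongue's line runs from (219,263) to (222,272).

```bash
python3 - <<'E'
from h import *
c=dict(np.load("top0.npz"))
C=np.array([.475,.192])
m=ray(c,223.4,321.4,.113)[:2]-C; t=[ray(c,*p,.013)[:2]-C for p in((219,262),(222,272.5))]
a=lambda v:np.degrees(np.arctan2(v[1],v[0]))
print("mark",m,np.hypot(*m),a(m)); print("tongue",[(v,np.hypot(*v),a(v)) for v in t],a(t[0]-t[1]))
print("q0 deg",(a(m)-a(t[0]))%360)
# go to start: theta=-137,yaw=-100, R=.090 at z .20, in current tool frame
from workcell import robot
s=robot.get_state(); y=np.radians(s["ee_rot"][2]); p=C+.09*np.array([np.cos(np.radians(-137)),np.sin(np.radians(-137))])
d=p-s["eef_pos"][:2]; print(p,"shift/40mm",np.array([d@[np.cos(y),np.sin(y)],d@[np.sin(y),-np.cos(y)],(s["eef_pos"][2]-.2)])/.04,"turn",(s["ee_rot"][2]+100)/10)
E
```

```text
mark [-0.03865078 -0.00634327] 0.039167842577738816 -170.6798456653739
tongue [(array([0.07897708, 0.03073531]), np.float64(0.08474690991056436), np.float64(21.264369694293332)), (array([0.05784877, 0.02377829]), np.float64(0.06254507856236545), np.float64(22.344737226345423))] 18.225408394440233
q0 deg 168.05578464033277
[0.40917817 0.13062015] shift/40mm [-10.04184668   8.29746006   0.75279429] turn 16.829553586532132
```

drive_tool([
  [[-0.6, 0.5, 0.1], 1],
  [[-1.2, 1.0, 0.2], 2],
  [[-1.8, 1.5, 0.3], 3],
  [[-2.4, 2.0, 0.4], 4],
  [[-3.0, 2.5, 0.5], 5],
  [[-3.6, 3.0, 0.6], 6],
  [[-4.2, 3.5, 0.7], 7],
  [[-4.8, 4.0, 0.75], 8],
], hand=0, grip_force=60)

```text
t: 1.1
eef_pos: [0.3268, 0.3875, 0.1997]
ee_rot: [179.8, 0.1, -12.0]
wrist_force: [-0.4, 0.6, 0.5]
width: -0.0
```

```bash
cat >> h.py <<'E'
def rt(v): return np.round(v,2)
def goto(R,th,z,psi=37,C=(.475,.192)):
    """shift (units) and turn (units) to reach lens-polar pose R,th with yaw=th+psi"""
    from workcell import robot
    s=robot.get_state(); e=s["eef_pos"]; yw=s["ee_rot"][2]; y=np.radians(yw); C=np.array(C)
    r=e[:2]-C; print("now R %.1f th %.1f z %.1f yaw %.1f t %.2f q6 %.0f F %s w %.3f"%(1e3*np.hypot(*r),np.degrees(np.arctan2(r[1],r[0])),1e3*e[2],yw,s["t"],s["qpos"][5],rt(s["wrist_force"]),s["width"]))
    t=np.radians(th); d=C+R*np.array([np.cos(t),np.sin(t)])-e[:2]
    print("shift",rt(np.array([d@[np.cos(y),np.sin(y)],d@[np.sin(y),-np.cos(y)],e[2]-z])/.04),"turn",rt((yw-th-psi)/10))
E
python3 -c "
from h import *
goto(.09,-137,.2)"
```

```text
now R 245.3 th 127.2 z 199.7 yaw -12.0 t 1.10 q6 59 F [-0.42  0.57  0.48] w -0.000
shift [ 3.35  5.85 -0.01] turn 8.8
```

drive_tool([
  [[0.42, 0.73, 0], 1.05],
  [[0.84, 1.46, 0], 2.1],
  [[1.26, 2.2, 0], 3.2],
  [[1.68, 2.92, 0], 4.3],
  [[2.1, 3.65, 0], 5.4],
  [[2.52, 4.4, 0], 6.5],
  [[2.95, 5.1, 0], 7.6],
  [[3.35, 5.85, 0], 8.8],
])

```text
t: 2.1
eef_pos: [0.4091, 0.1296, 0.1999]
ee_rot: [179.9, -0.2, -97.8]
wrist_force: [0.2, -0.5, 1.0]
width: 0.0001
```

```bash
python3 - <<'E'
from h import *
from workcell import robot
goto(.072,-137,.096)
c=robot.read_camera("top"); np.savez("top1.npz",**c)
s=robot.read_camera("side"); np.savez("side1.npz",**s)
a=cv2.resize(c["img"][230:350,150:310],None,fx=5,fy=5); b=s["img"][110:260,150:350]
crop(s,150,310,120,240,5,"side1.png")
E
```

```text
now R 90.8 th -136.6 z 199.9 yaw -97.8 t 2.10 q6 112 F [ 0.2  -0.45  1.03] w 0.000
shift [-0.37 -0.28  2.6 ] turn 0.22
```

View pics/side1.png

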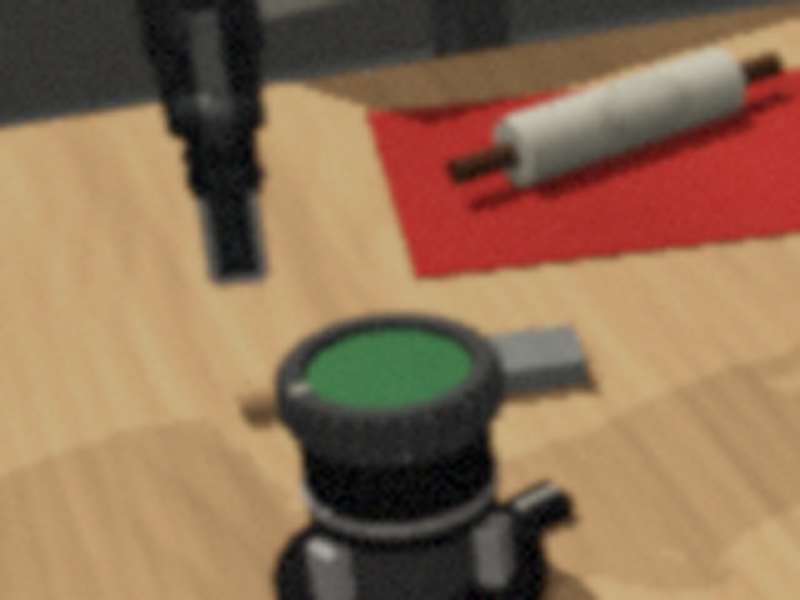

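The side view shows the shut tip at (238,275), which is narrow at about 22 mm. The ring's mark is on the left at (300,388), which matches the 168° estimate. I'll lower the tip beside the rim, then feel inwards.

drive_tool([
  [[-0.2, -0.15, 0.6], 0.2],
  [[-0.37, -0.28, 1.3], 0.2],
  [[-0.37, -0.28, 2.0], 0.2],
  [[-0.37, -0.28, 2.6], 0.2],
  [[-0.37, -0.28, 2.6], 0.2],
])

```text
t: 2.82
eef_pos: [0.4197, 0.1411, 0.0936]
ee_rot: [179.6, -0.4, -99.7]
wrist_force: [0.3, -0.0, 0.6]
width: 0.0002
```

drive_tool([
  [[-0.04, -0.03, 0], 0],
  [[-0.08, -0.06, 0], 0],
  [[-0.12, -0.09, 0], 0],
  [[-0.16, -0.12, 0], 0],
  [[-0.16, -0.12, 0], 0],
])

```text
t: 3.45
eef_pos: [0.4258, 0.1467, 0.0938]
ee_rot: [179.7, -0.4, -99.7]
wrist_force: [-0.6, -0.4, 0.7]
width: -0.0001
```

```bash
python3 -c "
from h import *
goto(.060,-137,.096)"
```

```text
now R 66.8 th -137.4 z 93.8 yaw -99.7 t 3.45 q6 116 F [-0.56 -0.41  0.65] w -0.000
shift [-0.13 -0.11 -0.05] turn 0.03
```

drive_tool([
  [[-0.04, -0.03, -0.05], 0],
  [[-0.08, -0.06, -0.05], 0],
  [[-0.08, -0.06, -0.05], 0],
])

```text
t: 3.82
eef_pos: [0.4289, 0.1496, 0.0958]
ee_rot: [179.7, -0.3, -99.7]
wrist_force: [-0.6, -0.1, -0.5]
width: -0.0
```

drive_tool([
  [[-0.03, -0.02, 0], 0],
  [[-0.06, -0.05, 0], 0],
  [[-0.06, -0.05, 0], 0],
])

```text
t: 4.2
eef_pos: [0.4315, 0.1517, 0.0958]
ee_rot: [179.7, -0.3, -99.7]
wrist_force: [0.9, -0.4, 0.3]
width: -0.0001
```

```bash
python3 -c "
from h import *
goto(.060,-137,.096)"
```

```text
now R 59.3 th -137.2 z 95.8 yaw -99.7 t 4.20 q6 116 F [ 0.89 -0.43  0.31] w -0.000
shift [ 0.02  0.01 -0.  ] turn 0.03
```

drive_tool([
  [[-0.02, -0.015, 0], 0],
  [[-0.04, -0.03, 0], 0],
  [[-0.04, -0.03, 0], 0],
])

```text
t: 4.58
eef_pos: [0.433, 0.1531, 0.0958]
ee_rot: [179.7, -0.3, -99.7]
wrist_force: [-0.1, 0.7, 0.1]
width: 0.0
```

drive_tool([
  [[-0.02, -0.015, 0], 0],
  [[-0.03, -0.025, 0], 0],
  [[-0.03, -0.025, 0], 0],
])

```text
t: 4.95
eef_pos: [0.4337, 0.1539, 0.0956]
ee_rot: [179.6, -0.4, -99.7]
wrist_force: [-1.2, -1.7, 0.5]
width: -0.0001
```

```bash
python3 -c "
from h import *
goto(.060,-137,.096)"
```

```text
now R 56.2 th -137.3 z 95.6 yaw -99.7 t 4.95 q6 116 F [-1.16 -1.72  0.51] w -0.000
shift [ 0.08  0.05 -0.01] turn 0.03
```

```bash
cat >> h.py <<'E'
def arc(R,th0,step,n,z=.096,psi=37,C=(.475,.192)):
    """rows for polar path R, th0+step*k, k=1..n"""
    from workcell import robot
    s=robot.get_state(); e=s["eef_pos"]; yw=s["ee_rot"][2]; y=np.radians(yw)
    r=e[:2]-C; now=np.degrees(np.arctan2(r[1],r[0])); th0=now if th0 is None else th0
    print("now R %.1f th %.1f z %.1f yaw %.1f t %.2f q6 %.0f F %s"%(1e3*np.hypot(*r),now,1e3*e[2],yw,s["t"],s["qpos"][5],rt(s["wrist_force"])))
    o=[]
    for k in range(1,n+1):
        th=th0+step*k; t=np.radians(th); d=np.array(C)+R*np.array([np.cos(t),np.sin(t)])-e[:2]
        o.append([[*map(float,rt(np.array([d@[np.cos(y),np.sin(y)],d@[np.sin(y),-np.cos(y)],e[2]-z])/.04))],float(rt(((yw-th-psi+180)%360-180 if abs(step*n)<90 else yw-th-psi)/10))])
    print(o)
E
python3 -c "
from h import *
arc(.056,None,6,5)"
```

```text
now R 56.2 th -137.3 z 95.6 yaw -99.7 t 4.95 q6 116 F [-1.16 -1.72  0.51]
[[[0.08, -0.12, -0.01], -0.54], [[0.15, -0.25, -0.01], -1.14], [[0.21, -0.39, -0.01], -1.74], [[0.25, -0.53, -0.01], -2.34], [[0.28, -0.67, -0.01], -2.94]]
```

drive_tool([
  [[0.08, -0.12, 0], -0.55],
  [[0.15, -0.25, 0], -1.15],
  [[0.21, -0.39, 0], -1.75],
  [[0.25, -0.53, 0], -2.35],
  [[0.28, -0.67, 0], -2.95],
])

```text
t: 5.58
eef_pos: [0.458, 0.1386, 0.0954]
ee_rot: [179.4, -0.1, -70.0]
wrist_force: [-2.6, 0.9, 0.4]
width: 0.0003
```

```bash
python3 - <<'E'
from h import *
from workcell import robot
arc(.056,None,10,8)
c=robot.read_camera("top"); np.savez("top2.npz",**c)
crop(c,150,310,230,350,5,"top2.png")
E
```

```text
now R 56.1 th -107.6 z 95.4 yaw -70.0 t 5.58 q6 84 F [-2.64  0.92  0.36]
[[[0.13, -0.21, -0.01], -0.93], [[0.22, -0.43, -0.01], -1.93], [[0.28, -0.67, -0.01], -2.93], [[0.29, -0.91, -0.01], -3.93], [[0.26, -1.16, -0.01], -4.93], [[0.19, -1.39, -0.01], -5.93], [[0.07, -1.61, -0.01], -6.93], [[-0.07, -1.8, -0.01], -7.93]]
```

View pics/top2.png

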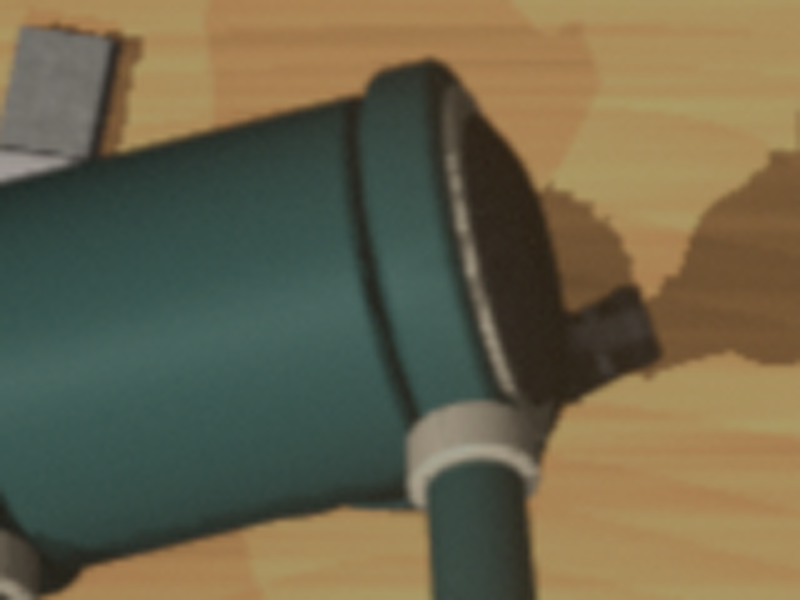

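The top view is blocked by the arm. The force does oppose the motion at about 2.7 N tangentially, with little radial force, so the tip is driving a rib. I'll continue the stroke.

drive_tool([
  [[0.13, -0.21, 0], -0.95],
  [[0.22, -0.43, 0], -1.95],
  [[0.28, -0.67, 0], -2.95],
  [[0.29, -0.91, 0], -3.95],
  [[0.26, -1.16, 0], -4.95],
  [[0.19, -1.39, 0], -5.95],
  [[0.07, -1.61, 0], -6.95],
  [[-0.07, -1.8, 0], -7.95],
])

```text
t: 6.62
eef_pos: [0.5264, 0.1655, 0.0952]
ee_rot: [179.7, 0.4, 9.9]
wrist_force: [-0.6, -2.3, 1.3]
width: -0.0
```

```bash
python3 - <<'E'
from h import *
from workcell import robot
arc(.056,None,10,8)
c=robot.read_camera("side"); np.savez("side2.npz",**c)
crop(c,150,310,120,240,5,"side2.png")
E
```

```text
now R 57.8 th -27.3 z 95.2 yaw 9.9 t 6.62 q6 5 F [-0.61 -2.32  1.35]
[[[0.09, -0.23, -0.02], -0.97], [[0.19, -0.46, -0.02], -1.97], [[0.24, -0.7, -0.02], -2.97], [[0.25, -0.94, -0.02], -3.97], [[0.22, -1.18, -0.02], -4.97], [[0.14, -1.42, -0.02], -5.97], [[0.03, -1.63, -0.02], -6.97], [[-0.12, -1.83, -0.02], -7.97]]
```

View pics/side2.png

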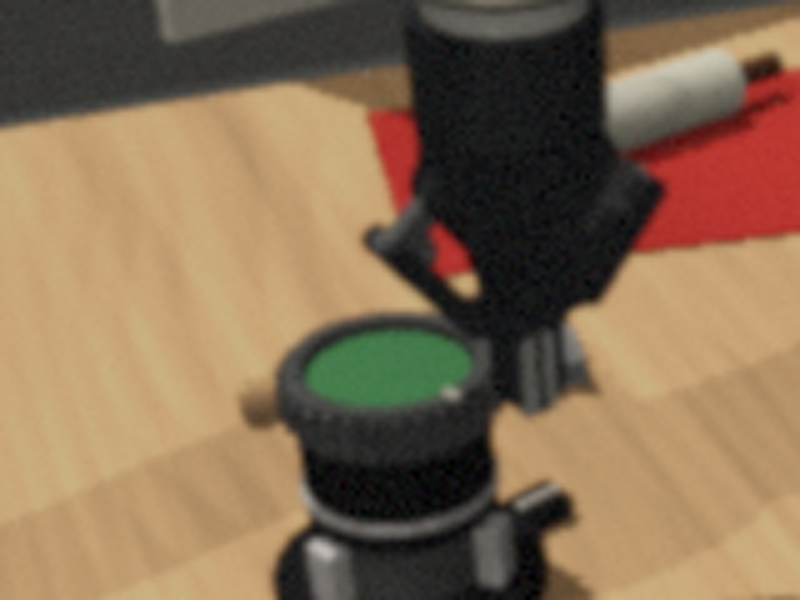

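The mark has moved to crop (451,391), full-image (240.2,198.2), so the ring turned roughly with the tool. I'll continue.

drive_tool([
  [[0.09, -0.23, 0], -0.95],
  [[0.19, -0.46, 0], -1.95],
  [[0.24, -0.7, 0], -2.95],
  [[0.25, -0.94, 0], -3.95],
  [[0.22, -1.18, 0], -4.95],
  [[0.14, -1.42, 0], -5.95],
  [[0.03, -1.63, 0], -6.95],
  [[-0.12, -1.83, 0], -7.95],
])

```text
t: 7.68
eef_pos: [0.5127, 0.2397, 0.0965]
ee_rot: [179.8, 0.1, 89.8]
wrist_force: [6.7, 3.8, -3.1]
width: 0.0002
```

```bash
cat >> h.py <<'E'
def mark(name):
    """ring mark angle and turn (deg) from the side camera"""
    from workcell import robot
    c=robot.read_camera("side"); np.savez(name+".npz",**c)
    best=[]
    i=c["img"].astype(int); lum=i.min(2)
    for a in range(0,360,2):
        p=[.475+.0395*np.cos(np.radians(a)),.192+.0395*np.sin(np.radians(a)),.114]
        u,v=np.round(proj(c,p)).astype(int); best.append((lum[v-1:v+2,u-1:u+2].max(),a))
    print("mark cand (brightness, deg from tongue)",[(int(b),(a-21)%360) for b,a in sorted(best)[::-1][:6]])
E
python3 - <<'E'
from h import *
mark("s3"); arc(.056,None,8,5)
c=dict(np.load("side2.npz")); r=ray(c,240.2,198.2,.113)[:2]-[.475,.192]; print(r,np.hypot(*r),np.degrees(np.arctan2(r[1],r[0])))
E
```

```text
mark cand (brightness, deg from tongue) [(121, 113), (119, 119), (118, 107), (114, 105), (114, 103), (114, 99)]
now R 60.8 th 52.9 z 96.4 yaw 90.2 t 7.72 q6 -67 F [ 5.95  5.6  -1.16]
[[[0.01, -0.24, 0.01], -0.77], [[0.1, -0.41, 0.01], -1.57], [[0.15, -0.6, 0.01], -2.37], [[0.18, -0.79, 0.01], -3.17], [[0.19, -0.99, 0.01], -3.97]]
[ 0.01674674 -0.03671927] 0.040357873899489985 -65.4834568456496
```

```bash
python3 - <<'E'
from h import *
c=dict(np.load("s3.npz")); crop(c,150,310,120,240,5,"s3.png")
E
```

```text
(no output)
```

View pics/s3.png

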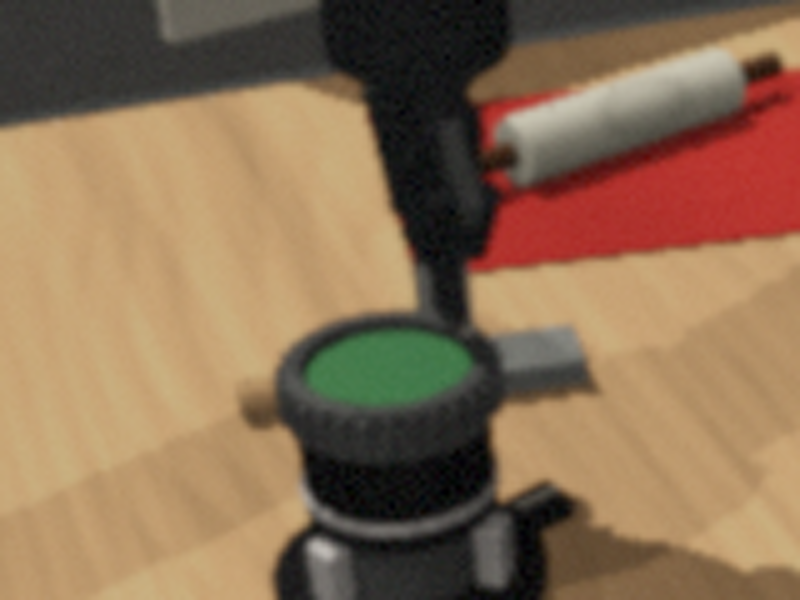

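The mark isn't visible here because the arm's shadow covers the right side of the ring. The rising radius and the outward force of about 8 N show the true axis lies about 2 mm towards +x+y. I'll correct the centre and continue.

```bash
sed -i 's/C=(.475,.192)/C=(.4768,.194)/' h.py; python3 - <<'E'
from h import *
arc(.0575,None,9,6)
for n in(("side0",),): 
    c=dict(np.load("side0.npz")); t=dict(np.load("top0.npz")); print(glass(t,180,270,250,345,.1115)[1],glass(c,190,270,170,230,.1115)[1])
E
```

```text
now R 58.1 th 53.1 z 96.4 yaw 90.2 t 7.72 q6 -67 F [ 5.95  5.6  -1.16]
[[[0.11, -0.2, 0.01], -0.9], [[0.2, -0.41, 0.01], -1.8], [[0.26, -0.62, 0.01], -2.7], [[0.28, -0.85, 0.01], -3.6], [[0.26, -1.07, 0.01], -4.5], [[0.22, -1.29, 0.01], -5.4]]
[0.47570531 0.1935603  0.1115    ] [0.47373367 0.18819365 0.1115    ]
```

drive_tool([
  [[0.11, -0.2, 0], -0.9],
  [[0.2, -0.41, 0], -1.8],
  [[0.26, -0.62, 0], -2.7],
  [[0.28, -0.85, 0], -3.6],
  [[0.26, -1.07, 0], -4.5],
  [[0.22, -1.29, 0], -5.4],
])

```text
t: 8.48
eef_pos: [0.461, 0.2515, 0.0973]
ee_rot: [179.6, 0.1, 144.2]
wrist_force: [2.1, 6.5, 0.3]
width: -0.0003
```

```bash
python3 -c "
from h import *
goto(.08,107,.096)"
```

```text
now R 59.7 th 105.3 z 97.3 yaw 144.2 t 8.47 q6 -118 F [2.06 6.5  0.28] w -0.000
shift [0.43 0.27 0.03] turn 0.02
```

drive_tool([
  [[0.24, 0.18, 0], 0],
  [[0.48, 0.36, 0], 0],
  [[0.48, 0.36, 0], 0],
])

```text
t: 8.85
eef_pos: [0.4538, 0.2754, 0.0973]
ee_rot: [179.6, 0.1, 144.2]
wrist_force: [-0.4, 0.2, 0.4]
width: -0.0001
```

```bash
python3 -c "
from h import *
arc(.08,None,-10.5,8); mark('s4')
c=dict(np.load('s4.npz')); crop(c,150,310,120,240,5,'s4.png')"
```

```text
now R 84.6 th 105.8 z 97.3 yaw 144.2 t 8.85 q6 -116 F [-0.35  0.18  0.38]
[[[-0.34, 0.19, 0.03], 1.19], [[-0.64, 0.41, 0.03], 2.24], [[-0.97, 0.57, 0.03], 3.29], [[-1.32, 0.66, 0.03], 4.34], [[-1.69, 0.69, 0.03], 5.39], [[-2.05, 0.65, 0.03], 6.44], [[-2.4, 0.54, 0.03], 7.49], [[-2.73, 0.38, 0.03], 8.54]]
mark cand (brightness, deg from tongue) [(118, 25), (118, 23), (118, 21), (118, 11), (118, 9), (117, 29)]
```

drive_tool([
  [[-0.34, 0.19, 0], 1.05],
  [[-0.64, 0.41, 0], 2.1],
  [[-0.97, 0.57, 0], 3.15],
  [[-1.32, 0.66, 0], 4.2],
  [[-1.69, 0.69, 0], 5.25],
  [[-2.05, 0.65, 0], 6.3],
  [[-2.4, 0.54, 0], 7.4],
  [[-2.73, 0.38, 0], 8.4],
])

```text
t: 9.9
eef_pos: [0.5517, 0.2226, 0.0972]
ee_rot: [179.9, -0.3, 59.8]
wrist_force: [-0.3, -0.1, -0.5]
width: 0.0002
```

```bash
python3 -c "
from h import *
arc(.08,None,-10.5,8)"
```

```text
now R 80.2 th 20.9 z 97.2 yaw 59.8 t 9.90 q6 -40 F [-0.32 -0.1  -0.46]
[[[-0.26, 0.26, 0.03], 1.23], [[-0.56, 0.47, 0.03], 2.28], [[-0.89, 0.63, 0.03], 3.33], [[-1.24, 0.72, 0.03], 4.38], [[-1.61, 0.74, 0.03], 5.43], [[-1.97, 0.7, 0.03], 6.48], [[-2.32, 0.59, 0.03], 7.53], [[-2.65, 0.42, 0.03], 8.58]]
```

drive_tool([
  [[-0.26, 0.26, 0], 1.05],
  [[-0.56, 0.47, 0], 2.1],
  [[-0.89, 0.63, 0], 3.2],
  [[-1.24, 0.72, 0], 4.25],
  [[-1.61, 0.74, 0], 5.3],
  [[-1.97, 0.7, 0], 6.4],
  [[-2.32, 0.59, 0], 7.5],
  [[-2.65, 0.42, 0], 8.55],
])

```text
t: 10.9
eef_pos: [0.5126, 0.1218, 0.0964]
ee_rot: [-179.7, -0.1, -25.9]
wrist_force: [-0.3, 0.2, 0.4]
width: -0.0003
```

```bash
python3 -c "
from h import *
arc(.08,None,-10.5,7)
mark('s5');c=dict(np.load('s5.npz')); crop(c,150,310,120,240,5,'s5.png')"
```

```text
now R 80.6 th -63.6 z 96.4 yaw -25.9 t 10.90 q6 36 F [-0.34  0.2   0.38]
[[[-0.26, 0.26, 0.01], 1.12], [[-0.56, 0.48, 0.01], 2.17], [[-0.88, 0.64, 0.01], 3.22], [[-1.24, 0.74, 0.01], 4.27], [[-1.6, 0.77, 0.01], 5.32], [[-1.97, 0.73, 0.01], 6.37], [[-2.32, 0.63, 0.01], 7.42]]
mark cand (brightness, deg from tongue) [(119, 107), (118, 113), (116, 119), (115, 105), (115, 103), (114, 99)]
```

View pics/s5.png

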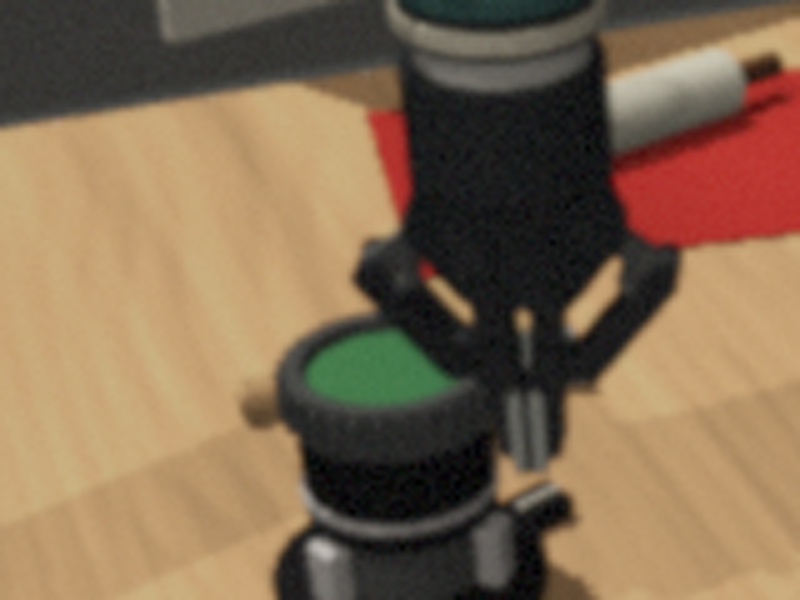

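The mark isn't visible; the hand covers the far side of the ring. I'll finish the return and start the second stroke.

drive_tool([
  [[-0.26, 0.26, 0], 1.1],
  [[-0.56, 0.48, 0], 2.15],
  [[-0.88, 0.64, 0], 3.2],
  [[-1.24, 0.74, 0], 4.25],
  [[-1.6, 0.77, 0], 5.3],
  [[-1.97, 0.73, 0], 6.35],
  [[-2.32, 0.63, 0], 7.4],
  [[-2.32, 0.63, 0], 7.4],
])

```text
t: 11.95
eef_pos: [0.4159, 0.1397, 0.0957]
ee_rot: [-179.9, 0.2, -100.0]
wrist_force: [0.2, 0.0, -0.6]
width: -0.0
```

```bash
cat >> h.py <<'E'
def mark2(cam,name,z=.115,C=(.4755,.193)):
    from workcell import robot
    c=robot.read_camera(cam); np.savez(name+".npz",**c); i=c["img"].astype(int)
    u0,v0=proj(c,[*C,z]); o=[]
    for v in range(int(v0)-35,int(v0)+36):
        for u in range(int(u0)-35,int(u0)+36):
            p=i[v,u]; r=ray(c,u,v,z)[:2]-C; h=np.hypot(*r)
            if .034<h<.0445 and p.max()-p.min()<28: o.append((int(p.min()),round(float(np.degrees(np.arctan2(r[1],r[0]))-21)%360),round(h*1e3)))
    print(cam,"bright grey (lum,deg from tongue,r)",sorted(o)[::-1][:9],"median",np.median([x[0] for x in o]))
E
python3 -c "
from h import *
mark2('side','s6')
goto(.0575,-137.5,.098)"
```

```text
side bright grey (lum,deg from tongue,r) [(130, 46, 35), (129, 50, 35), (89, 328, 43), (78, 4, 35), (77, 106, 36), (77, 17, 35), (76, 344, 37), (76, 329, 41), (76, 71, 34)] median 66.0
now R 81.3 th -137.9 z 95.8 yaw -99.9 t 12.00 q6 115 F [-0.05  0.05 -0.51] w -0.000
shift [-0.46 -0.37 -0.05] turn 0.06
```

The mark is at about 48° past the tongue, so the ring is at about 408° (7.12 rad). That is exactly what the stroke predicted, so nothing slipped, and 312° remain.

drive_tool([
  [[-0.23, -0.18, -0.05], 0],
  [[-0.4, -0.32, -0.05], 0],
  [[-0.44, -0.35, -0.05], 0],
  [[-0.44, -0.35, -0.05], 0],
])

```text
t: 12.5
eef_pos: [0.4333, 0.1545, 0.0976]
ee_rot: [-179.9, 0.1, -99.9]
wrist_force: [-1.1, -0.1, -1.0]
width: 0.0001
```

```bash
python3 -c "
from h import *
arc(.0585,None,10,8,z=.098)"
```

```text
now R 58.8 th -137.7 z 97.6 yaw -99.9 t 12.50 q6 116 F [-1.14 -0.14 -0.96]
[[[0.13, -0.22, -0.01], -0.91], [[0.23, -0.45, -0.01], -1.91], [[0.29, -0.7, -0.01], -2.91], [[0.3, -0.96, -0.01], -3.91], [[0.27, -1.21, -0.01], -4.91], [[0.19, -1.45, -0.01], -5.91], [[0.08, -1.68, -0.01], -6.91], [[-0.08, -1.88, -0.01], -7.91]]
```

drive_tool([
  [[0.13, -0.22, 0], -0.95],
  [[0.23, -0.45, 0], -1.95],
  [[0.29, -0.7, 0], -2.95],
  [[0.3, -0.96, 0], -3.95],
  [[0.27, -1.21, 0], -4.95],
  [[0.19, -1.45, 0], -5.95],
  [[0.08, -1.68, 0], -6.95],
  [[-0.08, -1.88, 0], -7.95],
])

```text
t: 13.5
eef_pos: [0.508, 0.1442, 0.0975]
ee_rot: [-179.9, -0.0, -20.1]
wrist_force: [-2.1, -1.8, 1.3]
width: 0.0
```

```bash
python3 -c "
from h import *
arc(.0583,None,10,8,z=.098); mark2('side','s7')"
```

```text
now R 58.8 th -58.0 z 97.5 yaw -20.1 t 13.50 q6 33 F [-2.13 -1.79  1.28]
[[[0.13, -0.22, -0.01], -0.91], [[0.23, -0.45, -0.01], -1.91], [[0.28, -0.7, -0.01], -2.91], [[0.3, -0.96, -0.01], -3.91], [[0.27, -1.21, -0.01], -4.91], [[0.19, -1.45, -0.01], -5.91], [[0.08, -1.68, -0.01], -6.91], [[-0.08, -1.88, -0.01], -7.91]]
side bright grey (lum,deg from tongue,r) [(131, 127, 38), (121, 127, 36), (107, 133, 39), (107, 133, 37), (96, 133, 35), (96, 121, 38), (82, 126, 34), (77, 139, 41), (77, 97, 36)] median 46.0
```

The mark is at 128°, so it follows the tool one to one. I'll continue.

drive_tool([
  [[0.13, -0.22, 0], -0.95],
  [[0.23, -0.45, 0], -1.95],
  [[0.29, -0.7, 0], -2.95],
  [[0.3, -0.96, 0], -3.95],
  [[0.27, -1.21, 0], -4.95],
  [[0.19, -1.45, 0], -5.95],
  [[0.08, -1.68, 0], -6.95],
  [[-0.08, -1.88, 0], -7.95],
])

```text
t: 14.55
eef_pos: [0.5322, 0.2172, 0.0981]
ee_rot: [179.9, -0.3, 59.9]
wrist_force: [0.1, -1.0, -0.1]
width: 0.0002
```

```bash
python3 -c "
from h import *
arc(.0585,None,10,8,z=.098); mark2('side','s8')"
```

```text
now R 60.0 th 22.7 z 98.1 yaw 59.9 t 14.55 q6 -40 F [ 0.1  -1.04 -0.15]
[[[0.11, -0.24, 0.0], -0.98], [[0.2, -0.48, 0.0], -1.98], [[0.26, -0.72, 0.0], -2.98], [[0.27, -0.98, 0.0], -3.98], [[0.23, -1.23, 0.0], -4.98], [[0.15, -1.47, 0.0], -5.98], [[0.03, -1.7, 0.0], -6.98], [[-0.12, -1.9, 0.0], -7.98]]
side bright grey (lum,deg from tongue,r) [(138, 168, 42), (130, 170, 40), (125, 167, 44), (119, 164, 39), (114, 166, 37), (113, 163, 40), (112, 171, 39), (111, 173, 44), (104, 175, 42)] median 71.5
```

The mark is at 168°, so the tip slipped about 40° on that arc; the measured radius had crept out to 60 mm. I'll press in about 2 mm more.

```bash
python3 -c "
from h import *
arc(.0565,None,10,8,z=.098)"
```

```text
now R 60.1 th 23.5 z 98.1 yaw 60.2 t 14.60 q6 -41 F [-0.2   1.41 -0.42]
[[[0.06, -0.26, 0.0], -1.03], [[0.15, -0.49, 0.0], -2.03], [[0.2, -0.73, 0.0], -3.03], [[0.21, -0.98, 0.0], -4.03], [[0.17, -1.22, 0.0], -5.03], [[0.09, -1.46, 0.0], -6.03], [[-0.02, -1.67, 0.0], -7.03], [[-0.18, -1.87, 0.0], -8.03]]
```

drive_tool([
  [[0.06, -0.26, 0], -1.0],
  [[0.15, -0.49, 0], -2.0],
  [[0.2, -0.73, 0], -3.0],
  [[0.21, -0.98, 0], -4.0],
  [[0.17, -1.22, 0], -5.0],
  [[0.09, -1.46, 0], -6.0],
  [[-0.02, -1.67, 0], -7.0],
  [[-0.18, -1.87, 0], -8.0],
])

```text
t: 15.6
eef_pos: [0.4656, 0.2535, 0.0996]
ee_rot: [179.1, -0.0, 140.2]
wrist_force: [1.0, 14.9, -2.5]
width: 0.0002
```

```bash
python3 -c "
from h import *
goto(.084,105,.098); mark2('side','s9')"
```

```text
now R 60.6 th 100.6 z 99.6 yaw 140.2 t 15.60 q6 -115 F [ 1.   14.91 -2.52] w 0.000
shift [0.55 0.25 0.04] turn -0.18
side bright grey (lum,deg from tongue,r) [(134, 242, 40), (126, 244, 40), (117, 241, 44), (112, 243, 44), (111, 239, 39), (97, 238, 43), (87, 247, 41), (86, 236, 39), (83, 128, 40)] median 52.0
```

The mark is at 242° (turn 602°) and 118° remain. I'll back out and return for a last stroke.

drive_tool([
  [[0.3, 0.15, 0], 0],
  [[0.58, 0.32, 0], 0],
  [[0.58, 0.32, 0], 0],
])

```text
t: 16.02
eef_pos: [0.4537, 0.2785, 0.0994]
ee_rot: [179.2, -0.1, 140.6]
wrist_force: [0.3, 0.2, 0.2]
width: 0.0001
```

```bash
python3 -c "
from h import *
arc(.083,None,-10.5,8,z=.098)"
```

```text
now R 87.6 th 105.3 z 99.4 yaw 140.6 t 16.02 q6 -112 F [0.26 0.2  0.24]
[[[-0.34, 0.22, 0.03], 0.88], [[-0.64, 0.46, 0.03], 1.93], [[-0.97, 0.64, 0.03], 2.98], [[-1.33, 0.76, 0.03], 4.03], [[-1.71, 0.81, 0.03], 5.08], [[-2.09, 0.79, 0.03], 6.13], [[-2.46, 0.7, 0.03], 7.18], [[-2.8, 0.55, 0.03], 8.23]]
```

drive_tool([
  [[-0.34, 0.22, 0], 0.9],
  [[-0.64, 0.46, 0], 1.95],
  [[-0.97, 0.64, 0], 3.0],
  [[-1.33, 0.76, 0], 4.05],
  [[-1.71, 0.81, 0], 5.1],
  [[-2.09, 0.79, 0], 6.15],
  [[-2.46, 0.7, 0], 7.2],
  [[-2.8, 0.55, 0], 8.25],
])

```text
t: 17.02
eef_pos: [0.5546, 0.2234, 0.0991]
ee_rot: [180.0, -0.8, 57.6]
wrist_force: [-0.6, -0.3, -0.1]
width: -0.0001
```

```bash
python3 -c "
from h import *
arc(.083,None,-10.5,8,z=.098)"
```

```text
now R 83.2 th 20.7 z 99.1 yaw 57.6 t 17.02 q6 -39 F [-0.59 -0.26 -0.14]
[[[-0.26, 0.28, 0.03], 1.05], [[-0.56, 0.51, 0.03], 2.1], [[-0.9, 0.68, 0.03], 3.15], [[-1.26, 0.79, 0.03], 4.2], [[-1.64, 0.82, 0.03], 5.25], [[-2.02, 0.79, 0.03], 6.3], [[-2.39, 0.69, 0.03], 7.35], [[-2.73, 0.53, 0.03], 8.4]]
```

drive_tool([
  [[-0.26, 0.28, 0], 1.05],
  [[-0.56, 0.51, 0], 2.1],
  [[-0.9, 0.68, 0], 3.15],
  [[-1.26, 0.79, 0], 4.2],
  [[-1.64, 0.82, 0], 5.25],
  [[-2.02, 0.79, 0], 6.3],
  [[-2.39, 0.69, 0], 7.35],
  [[-2.73, 0.53, 0], 8.4],
])

```text
t: 18.02
eef_pos: [0.5137, 0.1188, 0.0973]
ee_rot: [-179.3, -0.1, -26.8]
wrist_force: [0.3, -0.6, 0.3]
width: 0.0002
```

```bash
python3 -c "
from h import *
arc(.082,None,-10.5,7,z=.099)"
```

```text
now R 83.8 th -63.9 z 97.3 yaw -26.8 t 18.02 q6 36 F [ 0.31 -0.65  0.26]
[[[-0.29, 0.25, -0.04], 1.06], [[-0.59, 0.48, -0.04], 2.11], [[-0.92, 0.64, -0.04], 3.16], [[-1.28, 0.75, -0.04], 4.21], [[-1.66, 0.79, -0.04], 5.26], [[-2.03, 0.75, -0.04], 6.31], [[-2.39, 0.66, -0.04], 7.36]]
```

drive_tool([
  [[-0.29, 0.25, -0.04], 1.05],
  [[-0.59, 0.48, -0.04], 2.1],
  [[-0.92, 0.64, -0.04], 3.15],
  [[-1.28, 0.75, -0.04], 4.2],
  [[-1.66, 0.79, -0.04], 5.25],
  [[-2.03, 0.75, -0.04], 6.3],
  [[-2.39, 0.66, -0.04], 7.35],
  [[-2.39, 0.66, -0.04], 7.35],
])

```text
t: 19.02
eef_pos: [0.4157, 0.1381, 0.0982]
ee_rot: [-179.8, 0.6, -100.2]
wrist_force: [-0.5, 0.3, -0.7]
width: -0.0002
```

```bash
python3 -c "
from h import *
goto(.0585,-137.5,.099); mark2('side','s10')"
```

```text
now R 82.8 th -137.5 z 98.2 yaw -100.2 t 19.02 q6 115 F [-0.52  0.29 -0.73] w -0.000
shift [-0.48 -0.37 -0.02] turn 0.03
side bright grey (lum,deg from tongue,r) [(139, 244, 40), (128, 247, 41), (121, 245, 37), (119, 243, 44), (118, 242, 40), (110, 248, 37), (100, 241, 44), (90, 249, 42), (89, 239, 39)] median 66.0
```

Now in contact again, mark at 244°; 116° to go.

drive_tool([
  [[-0.24, -0.18, 0], 0],
  [[-0.42, -0.32, 0], 0],
  [[-0.48, -0.37, 0], 0],
  [[-0.48, -0.37, 0], 0],
])

```text
t: 19.58
eef_pos: [0.4335, 0.1532, 0.0984]
ee_rot: [-179.9, 0.4, -100.0]
wrist_force: [-4.6, -5.6, 5.4]
width: -0.0
```

```bash
python3 -c "
from h import *
arc(.0583,None,10,8,z=.099)"
```

```text
now R 59.5 th -136.7 z 98.4 yaw -100.0 t 19.57 q6 116 F [-4.57 -5.6   5.36]
[[[0.11, -0.23, -0.02], -1.03], [[0.2, -0.47, -0.02], -2.03], [[0.25, -0.72, -0.02], -3.03], [[0.26, -0.97, -0.02], -4.03], [[0.23, -1.22, -0.02], -5.03], [[0.15, -1.47, -0.02], -6.03], [[0.03, -1.69, -0.02], -7.03], [[-0.13, -1.89, -0.02], -8.03]]
```

drive_tool([
  [[0.12, -0.23, 0], -1.0],
  [[0.21, -0.47, 0], -2.0],
  [[0.26, -0.72, 0], -3.0],
  [[0.27, -0.97, 0], -4.0],
  [[0.24, -1.22, 0], -5.0],
  [[0.16, -1.47, 0], -6.0],
  [[0.04, -1.69, 0], -7.0],
  [[-0.12, -1.89, 0], -8.0],
])

```text
t: 20.58
eef_pos: [0.5089, 0.1445, 0.0979]
ee_rot: [-179.6, 0.0, -19.6]
wrist_force: [-1.3, -2.1, 0.8]
width: 0.0001
```

```bash
python3 -c "
from h import *
arc(.0575,None,9,4,z=.099); mark2('side','s11')"
```

```text
now R 59.0 th -57.0 z 97.9 yaw -19.6 t 20.57 q6 32 F [-1.29 -2.07  0.81]
[[[0.09, -0.21, -0.03], -0.86], [[0.18, -0.42, -0.03], -1.76], [[0.24, -0.64, -0.03], -2.66], [[0.27, -0.86, -0.03], -3.56]]
side bright grey (lum,deg from tongue,r) [(83, 121, 40), (82, 128, 40), (78, 145, 42), (76, 178, 39), (76, 91, 38), (75, 221, 38), (75, 218, 39), (75, 187, 39), (75, 146, 38)] median 58.0
```

drive_tool([
  [[0.09, -0.21, 0], -0.9],
  [[0.18, -0.42, 0], -1.8],
  [[0.24, -0.64, 0], -2.7],
  [[0.27, -0.86, 0], -3.6],
])

```text
t: 21.12
eef_pos: [0.5322, 0.1737, 0.0982]
ee_rot: [-179.7, -0.2, 16.8]
wrist_force: [-0.8, -2.0, 0.3]
width: -0.0003
```

drive_tool([
  [[0.3, 0.22, 0], 0],
  [[0.6, 0.45, 0], 0],
  [[0.8, 0.6, -0.4], 0],
  [[0.8, 0.6, -1.2], 0],
  [[0.8, 0.6, -2.0], 0],
  [[0.8, 0.6, -2.8], 0],
  [[0.8, 0.6, -2.8], 0],
])

```text
t: 22.0
eef_pos: [0.5727, 0.1596, 0.2154]
ee_rot: [-179.8, -0.7, 16.7]
wrist_force: [1.0, 0.4, -0.4]
width: -0.0003
```

```bash
python3 -c "
from h import *
goto(.25,-90,.22); mark2('side','s12',.116); mark2('top','t12',.116)"
```

```text
now R 101.9 th -19.8 z 215.4 yaw 16.7 t 22.00 q6 -4 F [ 1.03  0.37 -0.43] w -0.000
shift [-3.85  4.47 -0.12] turn 6.97
side bright grey (lum,deg from tongue,r) [(113, 357, 37), (113, 351, 35), (110, 349, 37), (106, 347, 39), (91, 359, 36), (83, 343, 35), (82, 341, 37), (82, 136, 41), (81, 141, 42)] median 70.0
top bright grey (lum,deg from tongue,r) [(110, 354, 39), (110, 351, 39), (108, 349, 39), (107, 343, 42), (106, 346, 38), (106, 344, 40), (101, 344, 38), (101, 341, 42), (98, 356, 40)] median 54.0
```

Both cameras put the mark about 10° short of the line (about 12.4 rad), which is inside the ±46° tolerance. One confirming look.

```bash
python3 - <<'E'
from h import *
c=dict(np.load("s12.npz")); t=dict(np.load("t12.npz")); t0=dict(np.load("top0.npz"))
a=cv2.resize(c["img"][140:260,180:280],None,fx=4,fy=4); b=cv2.resize(t["img"][180:350,130:280],(424,480))
cv2.imwrite("pics/fin.png",np.hstack([a,b])[:,:,::-1])
for n,(x0,x1,y0,y1) in dict(cap=(295,350,175,230),jar=(485,530,280,320),brush=(140,180,230,325),small=(370,430,270,340)).items():
    print(n,"mean abs diff",np.abs(t["img"][y0:y1,x0:x1].astype(int)-t0["img"][y0:y1,x0:x1]).mean().round(1))
E
```

```text
cap mean abs diff 17.0
jar mean abs diff 22.3
brush mean abs diff 22.2
small mean abs diff 16.8
```

View pics/fin.png

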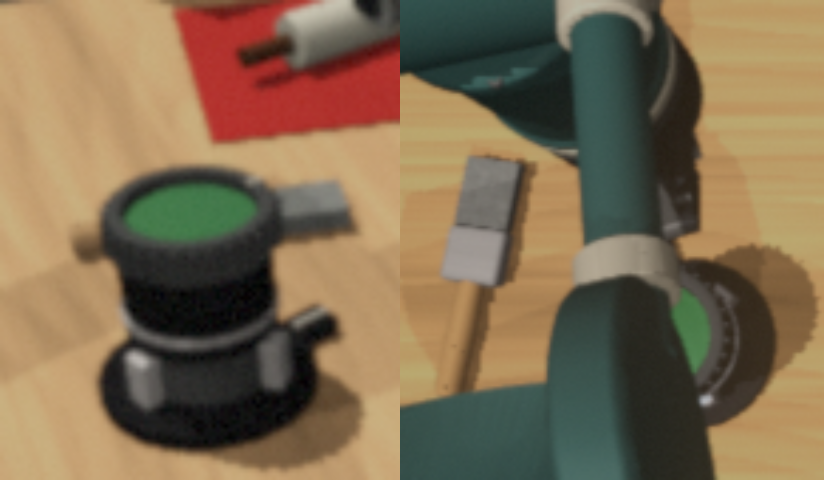

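In the left panel the mark is at (254,183), full-image (243.5,185.7). The ring in the top view is covered by the arm, so the "mark" it reported was the arm's beige band and doesn't count. I'll check the angle from this pixel, and check the objects after moving aside.

```bash
python3 - <<'E'
from h import *
c=dict(np.load("s12.npz"))
for C in((.475,.191),(.4765,.194)):
    r=ray(c,243.5,185.7,.116)[:2]-C; print(r,np.hypot(*r),np.degrees(np.arctan2(r[1],r[0]))-21)
e=glass(c,190,270,170,230,.110)[0]; print("glass ellipse",e, proj(c,[.475+.0395*np.cos(np.radians(21)),.191+.0395*np.sin(np.radians(21)),.116]))
E
```

```text
[0.03682721 0.00511489] 0.037180713338921804 -13.092837730379351
[0.03532721 0.00211489] 0.03539045742943555 -17.57403403748433
glass ellipse ((226.95944213867188, 192.4234161376953), (14.203147888183594, 32.58639907836914), 85.28741455078125) [242.21411332 183.74273233]
```

drive_tool([
  [[-0.4, 0.8, -0.3], 0],
  [[-0.8, 1.6, -0.6], 0],
  [[-1.2, 2.4, -0.9], 0],
  [[-1.6, 3.2, -1.0], 0],
  [[-2.0, 4.0, -1.0], 0],
  [[-2.4, 4.8, -1.0], 0],
  [[-2.8, 5.6, -1.0], 0],
  [[-2.8, 5.6, -1.0], 0],
])

```text
t: 23.1
eef_pos: [0.5261, -0.0898, 0.2477]
ee_rot: [-179.7, -0.2, 16.6]
wrist_force: [0.6, 0.5, 0.4]
width: -0.0003
```

```bash
python3 - <<'E'
from h import *
mark2('top','t13',.116)
t=dict(np.load("t13.npz")); cv2.imwrite("pics/t13.png",t["img"][:,:,::-1])
a=cv2.resize(t["img"][235:335,130:280],(750,500)); cv2.imwrite("pics/t13c.png",a[:,:,::-1])
E
```

```text
top bright grey (lum,deg from tongue,r) [(151, 356, 42), (150, 356, 40), (143, 355, 43), (139, 357, 38), (139, 354, 39), (135, 355, 38), (132, 353, 41), (125, 358, 42), (123, 353, 43)] median 70.0
```

View pics/t13.png

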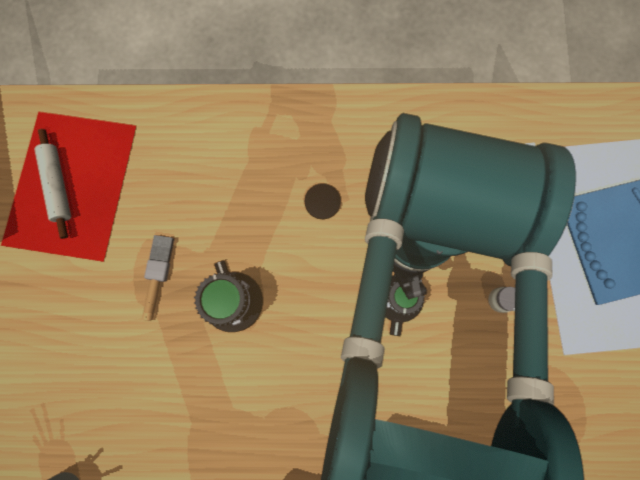

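The clear top view gives the mark at 355°, so the ring is at about 715° (12.5 rad). The cap, brush and jar are at their starting pixels, and the tool hangs free at z = 0.248 m.

```bash
python3 -c "
from workcell import robot
print(robot.get_state()['qvel'].round(2)); print(robot.finish_job())"
```

```text
[ 1.8  -0.13 -0.33  0.5   0.19  0.14]
the job is handed in; nothing more can be done
None
```

The larger ring now stands at about 715° from tight (12.5 rad), and I handed the job in at about 23 s. The target was 12.57 ± 0.8 rad.

I drove it with a corner of the shut fingertips against the ribs, in three anticlockwise strokes. The camera readings from tight were about 168° at the start, 408° after the first stroke, 602° after the second and 715° at the end.

- **Final angle:** the clear top view puts the mark about 5° short of the white line. The side view read 10 to 18° short. The two differ, but both are well within tolerance.
- **Bad reading:** an earlier top-view reading that seemed to agree was the arm's beige band, and I threw it out.
- **Slip:** the tip slipped by about 40° in the second stroke because the lens axis was about 2 mm off my first estimate. I pressed in further and carried on.
- **Forces:** the highest wrist force I read was about 15 N. The tip stayed outside the rim, away from the glass.
- **Surroundings:** by eye in the last top view, the cap, brush and jar (partly hidden by the arm) are where they started. A numeric before-and-after image comparison was inconclusive because of the arm's shadow. The small lens was never approached at ring height, though I did not measure its ring.
- **Hand:** the tool was clear of everything at about z = 0.25 m when I handed in. Joint 1 was still settling at 1.8°/s.

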